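# Flip the drilling template over onto the door sample

## Task

With the fingertips, push the loose steel hinge bracket off the white door sample until it lies flat on the bench top, then push the half-raised aluminium drilling template up and over its hinge spine and press it down until it lies flat on the door sample, ready for drilling. Do not lift the bracket, do not fling the template over, and leave the spare bracket, screwdriver, can and tape measure around the fixture where they are; finish with the hand clear.

Things in the scene. Friction and masses are not known exactly. Their poses are not given: they have to be found in the camera images.
- fixture: drilling fixture bolted to the bench, 210 mm (its x) by 330 mm (its y). Origin on the bench top under the middle of the hinge spine; x runs along the spine, z up. Its -y half is the white door sample (210 x 165 mm, top face 10 mm above the bench, y from 0 to -165 mm); its +y half is a dark steel base, 6 mm high (y from 0 to +165 mm)
- spine_mid (a point): middle of the hinge spine's axis, 14 mm above the bench; the axis runs along the fixture's x; knuckles of 7 mm radius
- template (a joint): angle of the template about the spine (rad): 0 lying on the dark base (+y side), 1.57 upright, 3.14 (its stop) lying flat on the white door sample (-y side). Starts partly raised over the dark base. The hinge is stiff (about 0.26 N m of friction), so the template stays at whatever angle it is left and must be pushed all the way down
- template_edge (a point): middle of the template's free edge, 140 mm from the spine axis. The template is a rigid aluminium plate about 0.2 kg, 180 mm along the spine, 6 mm thick, solid from 10 to 140 mm from the axis
- bracket_mid (a point): the loose steel hinge bracket that lies on the white door sample: a plate 64 x 40 x 7 mm with a barrel of 18 mm diameter along one long side, about 0.15 kg. This point is at the middle of its outline, 9 mm above its underside; x along the barrel, z up. Its yaw is arbitrary
- bracket: the same loose bracket; origin at the centre of its underside
- spare: spare hinge bracket of the same make, lying on the bench top beyond the fixture; origin at the centre of its underside. Leave alone
- screwdriver: screwdriver, 190 mm long, lying on the bench on the robot's side of the fixture, roughly parallel to its near edge; origin under its middle. Leave alone
- spray: upright can, 52 mm diameter, 120 mm tall, standing beyond the fixture; origin under its centre. Leave alone
- tape: tape measure, 62 x 34 x 56 mm, standing on the bench beyond the fixture; origin under its centre. Leave alone
There are look-alikes about, which are no part of the job. What is shaped like the bracket but blue or green is not meant.

How it is judged:
By the outcome, as a careful person would: the job done as asked, in the order asked, and still so for the second after the job is handed in, with the robot touching nothing.
It also fails if it takes over 58 s, if anything falls off the work surface, if the arm or the gripper's body presses on something with over 40 N, if the wrist force passes 120 N, or if a joint passes its speed limit or range.

## Robot

A 6-joint arm with a two-finger parallel gripper is mounted at the origin on the work surface. World frame = base frame: x ahead of the robot, y to its left, z up, the work surface at z = 0. Lengths are in m, angles in rad, forces in N, time in s.
With the tool pointing down it reaches from about 0.3 to 0.875 m from the base axis. Payload 6.4 kg.
Tool frame: the origin (TCP) lies between the finger pads; the fingertips stand arm.finger_overhang ahead of it and the grasp point (between the pads) lies 6 mm ahead of it (arm.finger_overhang is the distance from the TCP to the fingertips, in m); z points along the fingers, y is the line along which they close (so a half turn about z gives the same grasp; the last joint's range is limited). The gripper opens to 88 mm and grips with 3 to 60 N. Pads are 18 mm wide; open, the fingers measure 123 mm over their backs; the gripper's body (75 mm by 187 mm) begins 45 mm behind the grasp point.
Start: joints at [-1.411, 0.181, 1.607, -0, 1.354, -0.206], TCP at [0.206, -0.537, 0.264] pointing down, gripper open.
Joint ranges: [-2.99, 2.99], [-0.89, 2.07], [0.3, 2.58], [-1.14, 4.28], [0, 2.63], [-3.12, 3.12]. Speed limits (rad/s): [2.57, 2.57, 3.01, 3.14, 3.14, 3.14].

## Interface

Orientations are given as a unit quaternion [w, x, y, z].
In Python, from workcell import arm, capture gives the robot as it stands.
- The arm moves only by the shell command python3 -m inch 'ROWS' [FORCE]. ROWS is JSON, a list of rows, each a list of 5 numbers: the shift along the tool's x, y, z scaled (see below), then the turn about the tool's z scaled (see below), then the closure, from -1 (fully open) to 1 (shut). In form: [[x, y, z, spin, fingers], ...]. A call has 1 to 20 rows; each row shifts and turns the commanded pose from where the row before left it, along the tool's axes as they then stand; what a row does not reach is not made up. The controller multiplies each number of a shift by 0.075 m and each number of a turn by pi rad. A row lasts 1/10 s, in which the tool goes at most 50 mm and 8.59 degrees, less where a joint would pass 70% of its speed; a pose out of reach is approached as far as the arm can. A call with a number of a shift or a turn outside -1 to 1 is refused whole. A call with a gripper value outside its range is refused whole. The fingers move at their own pace and stop on an object; FORCE is the grip in N (left out, the last holds). Time passes only in rows, so rows that do not move let the fingers close. It gives the time, the measured TCP pose, the force, the opening and the grip force at its end, in the units of the state.
- arm.read_state(): the state, without advancing time (a new reading comes with each control period).
- capture(name): name is "scene" or "top" or "wrist"; returns a dict with "frame" (400x640x3 uint8, blue, green, red), "z_map" (400x640 float32, m along the optical axis (not along the pixel's ray), 0 where there is no reading), "fx", "fy", "cx", "cy" (pixels), "D" ([k1, k2, p1, p2, k3] as OpenCV has them; the pictures are not rectified), "position" and "attitude" of the camera in the world; the wrist camera has in their place "T_tool_cam" (4x4, takes a point from camera to tool coordinates, whose origin is the TCP and whose axes are the flange's). Camera axes: x right, y down, z forward; pixel columns grow to the right and rows downward; lengths in m; the calibration is good to about 2 mm. A picture is of the moment at which its call begins: read the wrist's pose just before it.
- arm.job_done(): hands the job in; it is judged then, once.
The state is a dict: "clock": time; "joint_positions": joint angles; "joint_velocities": joint speeds; "effort": joint torques, N m; "position": TCP position; "tcp_rot": TCP orientation; "ft_force": force on the tool from outside, world axes, zero at the start; "wrist_torque": the same for the moment, N m; "grip_width": opening from 0.0 (shut) to 1.0 (fully open); "finger_force": force on a finger pad.
Only numpy, scipy, OpenCV 4.12 (cv2) and the standard library are available. Lean on these libraries where they do the work, as an engineer would, in place of code of your own. Each camera call takes 0.05 s, during which the arm holds its last target. There are 200 camera calls.

## Working session

There is one attempt and no reset: what is moved stays moved. The work goes in short steps, Python scripts to look and compute and a shell command to move; the robot and the scene stay as the last step left them, time stands still between calls to the robot, and variables do not carry over. Pictures are saved under pics/ and viewed, at most 10 in all, crops included, and the job is handed in when it is done.

```bash
mkdir -p pics; ls
cat > h.py <<'E'
import numpy as np, cv2
from workcell import arm, capture
from scipy.spatial.transform import Rotation as R
def rot(q): return R.from_quat([q[1],q[2],q[3],q[0]]).as_matrix()
def campose(c,s=None):
    if 'T_tool_cam' in c:
        T=np.eye(4);T[:3,:3]=rot(s['tcp_rot']);T[:3,3]=s['position'];T=T@np.array(c['T_tool_cam']);return T[:3,:3],T[:3,3]
    a=np.array(c['attitude']); return (a if a.shape==(3,3) else rot(a)),np.array(c['position'])
def K(c): return np.array([[c['fx'],0,c['cx']],[0,c['fy'],c['cy']],[0,0,1.]])
def rays(c,px):
    u=cv2.undistortPoints(np.array(px,float).reshape(-1,1,2),K(c),np.array(c['D'],float)).reshape(-1,2)
    return np.c_[u,np.ones(len(u))]
def plane(c,px,z,s=None):
    Rm,p=campose(c,s); d=rays(c,px)@Rm.T; return p+d*((z-p[2])/d[:,2])[:,None]
def depthpt(c,px,s=None):
    Rm,p=campose(c,s); px=np.array(px).reshape(-1,2).astype(int); return p+(rays(c,px)*c['z_map'][px[:,1],px[:,0]][:,None])@Rm.T
def cloud(c,s=None):
    v,u=np.mgrid[0:400,0:640]; return depthpt(c,np.c_[u.ravel(),v.ravel()],s).reshape(400,640,3)
E
python3 - <<'E'
from h import *
s=arm.read_state();print(s, arm.finger_overhang)
for n in('top','scene'):
    c=capture(n);cv2.imwrite(f'pics/{n}0.png',c['frame']);print(n,c['position'],c['attitude'],c['fx'])
    np.savez(f'{n}0.npz',**c)
E
```

```text
pics
{'clock': 0.0, 'joint_positions': array([-1.41129996e+00,  1.81524824e-01,  1.60798759e+00,  9.33443440e-06,
        1.35381070e+00, -2.06329120e-01]), 'joint_velocities': array([-0.0002521 ,  0.00103268, -0.00060941, -0.00048402, -0.00127236,
        0.00151781]), 'effort': array([-6.07551556e-04, -4.33868945e+01, -3.41848218e+01,  7.01958197e-02,
        3.85049649e-02, -8.66212054e-05]), 'position': array([ 0.20561304, -0.53645718,  0.26282909]), 'tcp_rot': array([-8.64885948e-04,  9.83317868e-01,  1.81893435e-01,  2.48143498e-05]), 'ft_force': array([-0.20324398,  0.65092709,  0.15971229]), 'wrist_torque': array([0.00938935, 0.00992889, 0.00734757]), 'finger_force': 0.0, 'grip_width': 0.9989974674839548} 0.025
top [0.42043824 0.05153054 1.15896317] [-0.06134541  0.71298687 -0.69690271  0.04704336] 459.1319309503546
scene [ 1.14511033 -0.05228976  0.96928931] [-0.20910636  0.74343839  0.60968    -0.17850545] 439.8970912917533
```

View pics/top0.png

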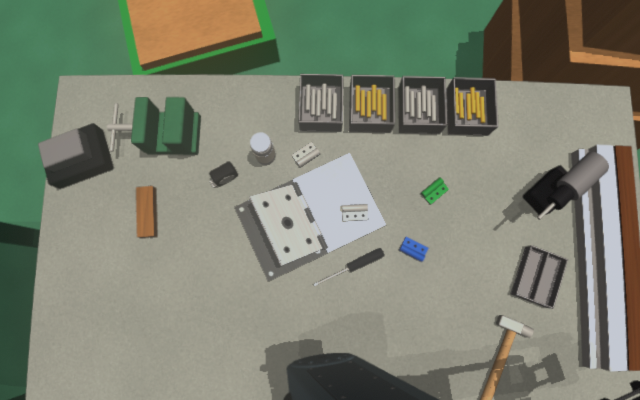

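View pics/scene0.png

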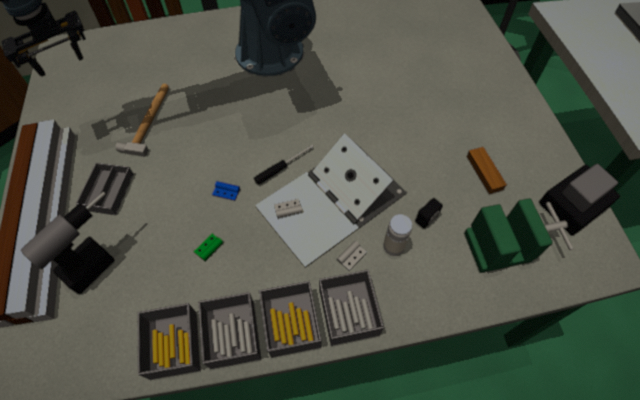

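Top view: the bracket on the white door sample is at about (355,212). The spare is at (306,154) on the bench, blue is at (414,249) and green at (435,191). Only the one at (355,212) is steel and on the white door. The template is raised at (287,222), the screwdriver at (350,267), the can at (262,148) and the tape at (223,174). I'll confirm in an enlarged crop and measure.

Run:
```python
from h import *
c=dict(np.load('top0.npz'));f=c['frame']
cv2.imwrite('pics/crop1.png',cv2.resize(f[140:290,200:400],(800,600),interpolation=cv2.INTER_CUBIC))
P=cloud(c)
hsv=cv2.cvtColor(f,cv2.COLOR_BGR2HSV)
m=np.zeros((400,640),np.uint8);roi=(slice(145,255),slice(280,390))
b=f.astype(int); w=(b[...,0]-b[...,2]>5)&(b.min(2)>150)
m[roi]=(w[roi]*255)
m=cv2.morphologyEx(m,cv2.MORPH_OPEN,np.ones((3,3)))
cs,_=cv2.findContours(m,cv2.RETR_EXTERNAL,cv2.CHAIN_APPROX_NONE);k=max(cs,key=cv2.contourArea)
pts=plane(c,k.reshape(-1,2),0.010)[:,:2].astype(np.float32)
r=cv2.minAreaRect(pts);print('door',cv2.contourArea(k),r);print(cv2.boxPoints(r)); print(cv2.approxPolyDP(k,4,True).reshape(-1,2))
for px in [(355,212),(287,222),(306,154),(340,190),(350,267),(262,140),(223,174),(270,200),(310,200)]: print(px,depthpt(c,px).round(3))
```

```text
door 4851.0 ((0.6273877620697021, 0.009286656975746155), (0.20856592059135437, 0.1631578505039215), 26.945905685424805)
[[ 0.4974589   0.03475321]
 [ 0.5713937  -0.11069135]
 [ 0.7573166  -0.0161799 ]
 [ 0.6833818   0.12926467]]
[[350 154]
 [293 179]
 [327 251]
 [384 225]]
(355, 212) [[ 0.601 -0.032  0.014]]
(287, 222) [[0.565 0.135 0.06 ]]
(306, 154) [[0.752 0.095 0.006]]
(340, 190) [[0.658 0.006 0.009]]
(350, 267) [[ 0.462 -0.021  0.028]]
(262, 140) [[0.751 0.196 0.12 ]]
(223, 174) [[0.684 0.299 0.052]]
(270, 200) [[0.616 0.177 0.073]]
(310, 200) [[0.63  0.082 0.01 ]]
```

View pics/crop1.png

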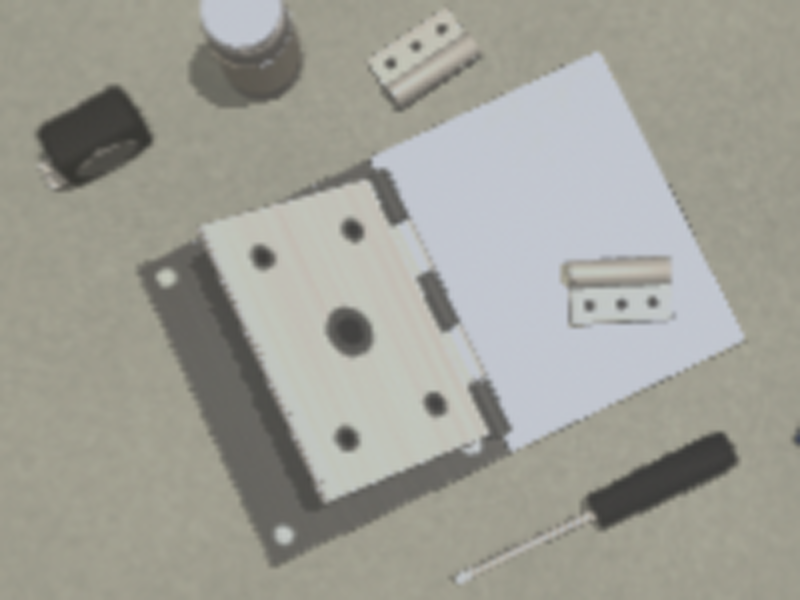

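Confirmed: the bracket lies on the door sample, barrel toward the far side, at crop (620,290). The spare is off the fixture. I'll measure the bracket outline and the template angle.

```bash
cat >> h.py <<'E'
ORG=np.array([.590,.082]);FX=np.array([.8915,.453]);FY=np.array([-.453,.8915])
def fix(P): d=np.asarray(P)[...,:2]-ORG; return np.stack([d@FX,d@FY],-1)
def unfix(x,y): return ORG+x*FX+y*FY
def go(x,y,z=None,yaw=None):
    "units of the move in the present tool axes; yaw = wanted world yaw of tool x, deg"
    s=arm.read_state();Rm=rot(s['tcp_rot']);p=s['position']
    d=np.array([x,y,p[2] if z is None else z])-p; yx=np.degrees(np.arctan2(Rm[1,0],Rm[0,0]))
    print('t',round(s['clock'],2),'pos',p.round(3),'yaw',yx.round(1),'F',s['ft_force'].round(1),'units',(Rm.T@d/.075).round(3), 'spin',None if yaw is None else round(-(yaw-yx)/180,3))
E
python3 - <<'E'
from h import *
c=dict(np.load('top0.npz'));f=c['frame'];P=cloud(c)
b=f.astype(int); w=(b[...,0]-b[...,2]>5)&(b.min(2)>150)
m=np.zeros((400,640),np.uint8);m[195:228,335:378]=255*(~w[195:228,335:378])
cs,_=cv2.findContours(m,cv2.RETR_EXTERNAL,cv2.CHAIN_APPROX_NONE);k=max(cs,key=cv2.contourArea)
print(cv2.boundingRect(k))
r=cv2.minAreaRect(plane(c,k.reshape(-1,2),.02)[:,:2].astype(np.float32));print('bracket',r);print(cv2.boxPoints(r))
q=P[200:240,260:310].reshape(-1,3);q=q[q[:,2]>.03];yz=np.c_[fix(q)[:,1],q[:,2]];a=np.polyfit(yz[:,0],yz[:,1],1);print('template',a,np.arctan(a[0]),yz.max(0))
hsv=cv2.cvtColor(f,cv2.COLOR_BGR2HSV)
for n,lo,hi in(('blue',105,130),('green',50,75)):
    mm=cv2.inRange(hsv,(lo,120,60),(hi,255,255));mm[:,:395]=0;mm[:,460:]=0;mm[:170]=0;mm[270:]=0
    v,u=np.nonzero(mm);pp=plane(c,np.c_[u,v],.01);print(n,len(u),pp.min(0),pp.max(0))
go(.605,.05,.2,90)
E
```

```text
(340, 204, 28, 18)
bracket ((0.5992097854614258, -0.029251936823129654), (0.04161588475108147, 0.06884391605854034), 4.835675239562988)
[[ 0.57557416  0.00329343]
 [ 0.5813776  -0.06530545]
 [ 0.6228454  -0.0617973 ]
 [ 0.61704195  0.00680158]]
template [0.5990579  0.03181075] 0.5397264896779339 [0.1147592  1.15896317]
blue 356 [ 0.48358102 -0.21425921  0.01      ] [ 0.54054009 -0.14634634  0.01      ]
green 327 [ 0.62860581 -0.26792718  0.01      ] [ 0.69438806 -0.20336267  0.01      ]
t 0.1 pos [ 0.206 -0.536  0.263] yaw 21.0 F [ 0.2 -0.7  0.3] units [ 7.77  -5.396  0.85 ] spin -0.384
```

```bash
python3 -m inch '[[0.471,-0.326,0.05,0,1],[0.471,-0.326,0.05,0,1],[0.471,-0.326,0.05,0,1],[0.471,-0.326,0.05,0,1],[0.471,-0.326,0.05,0,1],[0.471,-0.326,0.05,0,1],[0.471,-0.326,0.05,0,1],[0.471,-0.326,0.05,0,1],[0.471,-0.326,0.05,0,1],[0.471,-0.326,0.05,0,1],[0.471,-0.326,0.05,0,1],[0.471,-0.326,0.05,0,1],[0.471,-0.326,0.05,0,1],[0.471,-0.326,0.05,0,1],[0.471,-0.326,0.05,0,1],[0.471,-0.326,0.05,0,1]]' 30
python3 -m inch '[[0,0,0,-0.0457,1],[0,0,0,-0.0457,1],[0,0,0,-0.0457,1],[0,0,0,-0.0457,1],[0,0,0,-0.0457,1],[0,0,0,-0.0457,1],[0,0,0,-0.0457,1],[0,0,0,-0.0457,1],[0,0,0,-0.0457,1],[0,0,0,0,1]]'
python3 - <<'E'
from h import *
go(.594,.032,.039,95)
s=arm.read_state();c=capture('wrist');cv2.imwrite('pics/w1.png',c['frame']);print(s['grip_width'])
b=c['frame'];P=cloud(c,s);np.savez('w1.npz',P=P,f=b)
q=P[(P[...,2]>.014)&(P[...,2]<.032)&(c['z_map']>0)];fq=fix(q);k=(fq[:,1]<-.03)&(fq[:,1]>-.165)&(abs(fq[:,0])<.1)
print(k.sum(),cv2.minAreaRect(q[k][:,:2].astype(np.float32)) if k.sum() else '')
E
```

```text
clock: 1.7
position: [0.5941, 0.0323, 0.2031]
tcp_rot: [-0.0, 0.983, 0.182, -0.0]
ft_force: [0.8, -0.6, 0.6]
grip_width: 0.003
finger_force: 0.0
clock: 2.7
position: [0.5933, 0.0306, 0.2032]
tcp_rot: [-0.0, 0.675, 0.738, -0.0]
ft_force: [0.2, 0.4, -0.0]
grip_width: 0.003
finger_force: 0.0
t 2.7 pos [0.593 0.031 0.203] yaw 95.1 F [ 0.2  0.4 -0. ] units [0.018 0.013 2.19 ] spin 0.0
0.0028771929265652054
957 ((0.599101185798645, -0.016186414286494255), (0.03938368707895279, 0.03359154239296913), 4.167018413543701)
```

View pics/w1.png

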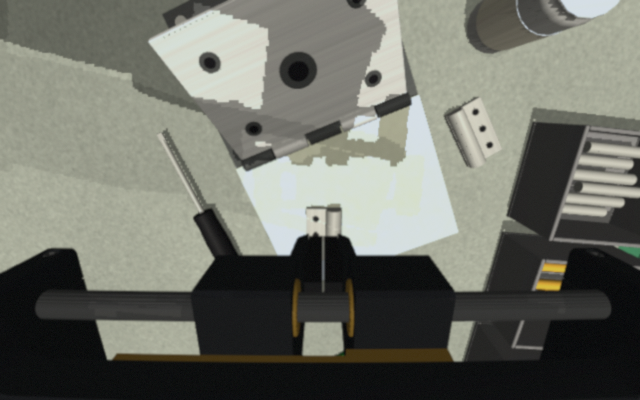

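The wrist view shows the bracket's near end at (325,208), directly ahead of the fingers, and the area around it is clear. Lowering and starting the push.

```bash
python3 -m inch '[[0,0.04,0.5,0,1],[0,0.04,0.5,0,1],[0,0,0.5,0,1],[0,0,0.5,0,1],[0,0,0.19,0,1],[0,0,0,0,1]]'
python3 -m inch '[[-0.1,0,0,0,1],[-0.1,0,0,0,1],[-0.1,0,0,0,1],[-0.1,0,0,0,1],[-0.1,0,0,0,1],[-0.1,0,0,0,1],[-0.1,0,0,0,1],[-0.1,0,0,0,1],[-0.1,0,0,0,1],[-0.1,0,0,0,1],[-0.1,0,0,0,1]]'
python3 - <<'E'
from h import *
go(.6,-.08,.04,95)
c=capture('scene');cv2.imwrite('pics/s1.png',cv2.resize(c['frame'][120:270,180:380],(800,600)))
E
```

```text
clock: 3.35
position: [0.5985, 0.0312, 0.0382]
tcp_rot: [-0.001, 0.677, 0.736, -0.001]
ft_force: [0.1, -0.3, -0.6]
grip_width: 0.009
finger_force: 0.0
clock: 4.45
position: [0.6067, -0.0517, 0.0394]
tcp_rot: [-0.0, 0.676, 0.737, -0.0]
ft_force: [-1.2, 0.2, 0.8]
grip_width: 0.008
finger_force: 0.6
t 4.45 pos [ 0.607 -0.052  0.039] yaw 95.0 F [-1.2  0.2  0.8] units [-0.368 -0.122 -0.008] spin -0.0
```

View pics/s1.png

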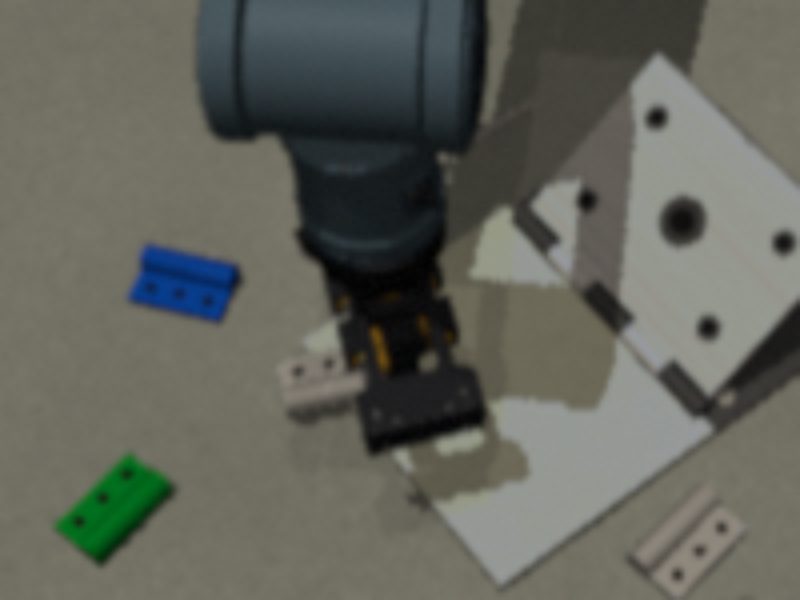

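The bracket at crop (320,385) is overhanging the outer edge and still square to the fingers. Blue and green are clear, so I'll keep pushing.

```bash
python3 -m inch '[[-0.08,0,0,0,1],[-0.08,0,0,0,1],[-0.08,0,0,0,1],[-0.08,0,0,0,1],[-0.08,0,0,0,1],[-0.08,0,0,0,1],[-0.08,0,0,0,1],[-0.08,0,0,0,1],[-0.08,0,0,0,1],[0,0,0,0,1]]'
python3 - <<'E'
from h import *
go(.6,-.1,.04,95)
c=capture('scene');cv2.imwrite('pics/s2.png',cv2.resize(c['frame'][150:240,180:300],(800,600),interpolation=cv2.INTER_CUBIC))
P=cloud(c);q=P[(P[...,2]>.004)&(P[...,2]<.04)];k=(abs(q[:,0]-.61)<.05)&(q[:,1]<-.115)&(q[:,1]>-.2);q=q[k]
print(len(q),np.c_[q[:,1],q[:,2]][np.argsort(q[:,1])][::max(1,len(q)//20)].round(3).tolist())
E
```

```text
clock: 5.5
position: [0.6116, -0.106, 0.0396]
tcp_rot: [0.0, 0.676, 0.737, -0.0]
ft_force: [-0.7, 0.7, -0.8]
grip_width: 0.007
finger_force: 0.0
t 5.5 pos [ 0.612 -0.106  0.04 ] yaw 94.9 F [-0.7  0.7 -0.8] units [ 0.092 -0.148 -0.006] spin -0.0
211 [[-0.186, 0.005], [-0.181, 0.008], [-0.18, 0.015], [-0.179, 0.006], [-0.177, 0.018], [-0.174, 0.009], [-0.173, 0.006], [-0.171, 0.018], [-0.169, 0.017], [-0.167, 0.011], [-0.165, 0.016], [-0.164, 0.009], [-0.162, 0.006], [-0.16, 0.018], [-0.158, 0.007], [-0.156, 0.016], [-0.154, 0.006], [-0.152, 0.016], [-0.15, 0.009], [-0.147, 0.016], [-0.142, 0.019], [-0.116, 0.037]]
```

View pics/s2.png

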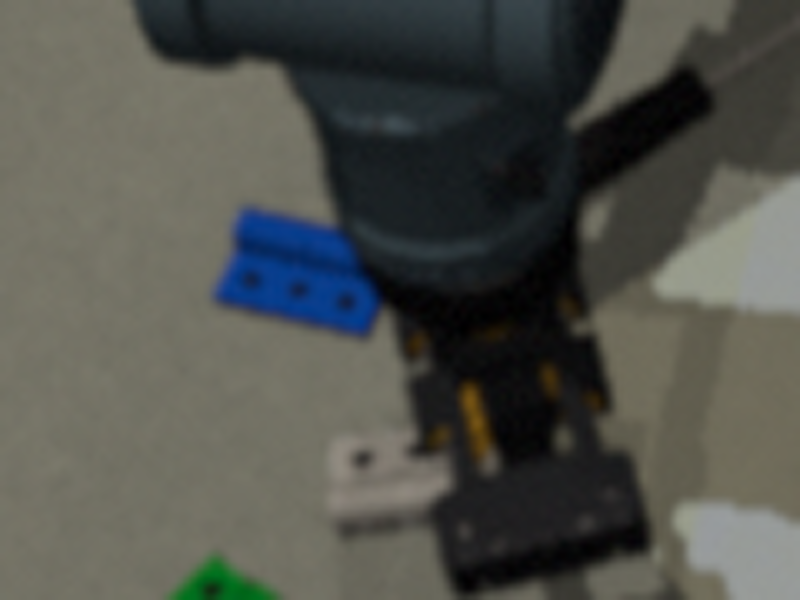

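The bracket top reads about 17 mm along its whole length, so it lies flat on the bench. Retreating up, turning to align with the spine, and crossing to the template side.

```bash
python3 -m inch '[[0.03,0,0.0,0,1],[0,0,-0.5,0,1],[0,0,-0.5,0,1],[0,0,-0.6,0,1],[0,0,-0.6,0,1],[0,0,0,-0.041,1],[0,0,0,-0.041,1],[0,0,0,-0.041,1],[0.538,0.109,0,0,1],[0.538,0.109,0,0,1],[0.538,0.109,0,0,1],[0.538,0.109,0,0,1],[0.538,0.109,0,0,1],[0.538,0.109,0,0,1],[0.538,0.109,0,0,1],[0.538,0.109,0,0,1],[0,0,0,0,1]]'
python3 - <<'E'
from h import *
go(*unfix(0,.15),.09,116.9)
s=arm.read_state();print(fix(s['position']))
c=capture('scene');P=cloud(c);f=c['frame']
cv2.imwrite('pics/s3.png',cv2.resize(f[110:270,180:420],(800,533),interpolation=cv2.INTER_CUBIC))
q=P[(P[...,2]>.004)&(P[...,2]<.04)];k=(abs(q[:,0]-.61)<.05)&(q[:,1]<-.105)&(q[:,1]>-.2)&(fix(q)[:,1]<-.17);q=q[k]
print(len(q),cv2.minAreaRect(q[:,:2].astype(np.float32)),'z max',np.percentile(q[:,2],[50,90,99]),'fix y max',fix(q)[:,1].max())
q=P[P[...,2]>.03];fq=fix(q);k=(abs(fq[:,0])<.085)&(fq[:,1]>.02)&(fq[:,1]<.125)&(q[:,2]<.12)
yz=np.c_[fq[k][:,1],q[k][:,2]];print(k.sum(),np.polyfit(yz[:,0],yz[:,1],1),np.percentile(yz,[1,99],axis=0))
E
```

```text
clock: 7.25
position: [0.5201, 0.2189, 0.2045]
tcp_rot: [-0.001, 0.519, 0.855, 0.0]
ft_force: [-0.1, -1.4, 0.4]
grip_width: 0.007
finger_force: 0.0
t 7.25 pos [0.52  0.219 0.205] yaw 117.4 F [-0.1 -1.4  0.4] units [-0.052  0.003  1.527] spin 0.003
[-0.0003065   0.15369715]
350 ((0.621401309967041, -0.158564954996109), (0.07848003506660461, 0.0730104073882103), 88.10029602050781) z max [0.00974146 0.01768438 0.02033714] fix y max -0.1793163656874307
2790 [0.7298968  0.01830477] [[0.02097286 0.03232126]
 [0.10943601 0.09850475]]
```

View pics/s3.png

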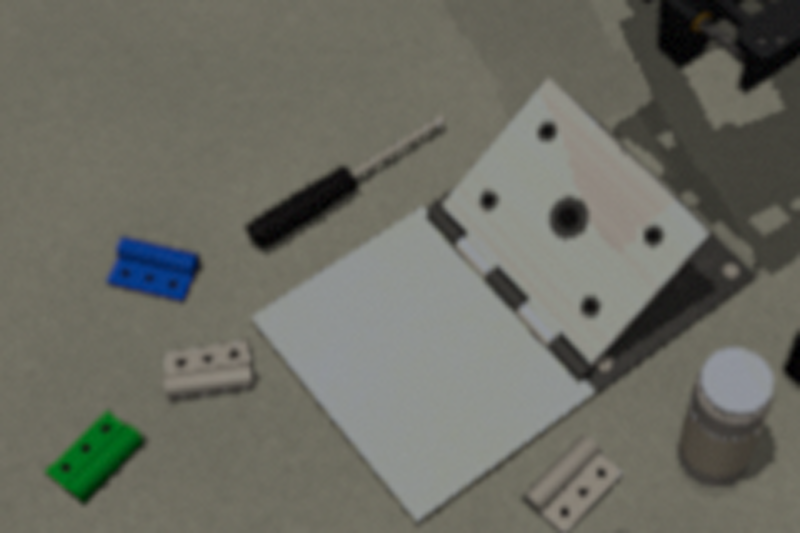

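The scene view shows the bracket flat on the bench at (208,370), about 15 mm clear of the door edge, and everything else undisturbed. The template is at about 0.63 rad. I'll lower behind its free edge and push up along the arc.

```bash
python3 -m inch '[[0,0,0.5,0,1],[0,0,0.5,0,1],[0,0,0.5,0,1],[0,0,0.03,0,1],[-0.13,0,0,0,1],[-0.13,0,0,0,1],[-0.13,0,0,0,1]]'
python3 -m inch '[[-0.05,0,-0.073,0,1],[-0.05,0,-0.073,0,1],[-0.05,0,-0.073,0,1],[-0.05,0,-0.073,0,1],[-0.072,0,-0.06,0,1],[-0.072,0,-0.06,0,1],[-0.072,0,-0.06,0,1],[-0.072,0,-0.06,0,1],[-0.083,0,-0.045,0,1],[-0.083,0,-0.045,0,1],[-0.083,0,-0.045,0,1],[-0.083,0,-0.045,0,1]]'
cat > t.py <<'E'
from h import *
s=arm.read_state();print(fix(s['position']).round(4));go(*unfix(0,-.106),.042,116.9)
c=capture('scene');cv2.imwrite('pics/t.png',c['frame']);P=cloud(c)
q=P[P[...,2]>.012];fq=fix(q);k=(abs(fq[:,0])<.09)&(abs(fq[:,0])>.06)&(abs(fq[:,1])<.16)&(q[:,2]<.16);yz=np.c_[fq[k][:,1],q[k][:,2]]
print(k.sum(),'angle from pts',np.percentile(np.arctan2(yz[:,1]-.014,yz[:,0]),[5,50,95]).round(2),np.percentile(yz,[1,99],axis=0).round(3))
E
python3 t.py
```

```text
clock: 8.0
position: [0.5357, 0.1917, 0.0932]
tcp_rot: [-0.002, 0.522, 0.853, 0.004]
ft_force: [-27.2, 42.8, 34.3]
grip_width: 0.003
finger_force: 26.1
clock: 9.2
position: [0.5633, 0.1329, 0.1429]
tcp_rot: [-0.001, 0.522, 0.853, -0.001]
ft_force: [-1.2, 2.4, -1.1]
grip_width: 0.001
finger_force: 1.0
[-0.0007  0.0575]
t 9.2 pos [0.563 0.133 0.143] yaw 117.1 F [-1.2  2.4 -1.1] units [-2.18   0.005  1.344] spin 0.001
1042 angle from pts [-3.11  1.31  2.25] [[-0.14   0.012]
 [ 0.043  0.147]]
```

```bash
python3 -m inch '[[-0.075,0,-0.027,0,1],[-0.075,0,-0.027,0,1],[-0.075,0,-0.02,0,1],[-0.075,0,-0.02,0,1],[-0.08,0,-0.01,0,1],[-0.08,0,-0.01,0,1],[-0.08,0,0,0,1],[-0.08,0,0,0,1],[-0.08,0,0,0,1]]'; python3 t.py
```

```text
clock: 10.15
position: [0.5878, 0.0865, 0.1518]
tcp_rot: [0.0, 0.522, 0.853, 0.0]
ft_force: [-1.6, 0.9, -0.8]
grip_width: 0.003
finger_force: 1.2
[0.0001 0.005 ]
t 10.15 pos [0.588 0.087 0.152] yaw 117.1 F [-1.6  0.9 -0.8] units [-1.48  -0.007  1.464] spin 0.001
599 angle from pts [-3.13  1.7   2.55] [[-0.151  0.012]
 [-0.003  0.154]]
```

View pics/t.png

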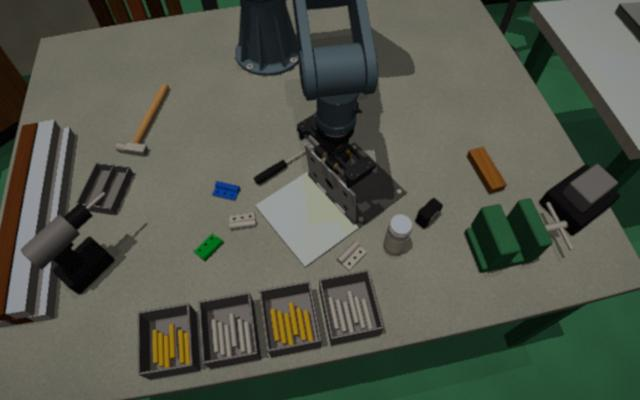

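The template stands about upright at (335,185) with the fingers behind it, and the neighbours are untouched. Next I'll follow the arc over and down.

```bash
python3 -m inch '[[-0.085,0,0,0,1],[-0.085,0,0,0,1],[-0.085,0,0,0,1],[-0.073,0,0.023,0,1],[-0.073,0,0.023,0,1],[-0.073,0,0.023,0,1],[-0.073,0,0.023,0,1],[-0.067,0,0.037,0,1],[-0.067,0,0.037,0,1],[-0.067,0,0.037,0,1],[-0.067,0,0.037,0,1],[-0.06,0,0.05,0,1],[-0.06,0,0.05,0,1],[-0.06,0,0.05,0,1],[-0.06,0,0.05,0,1]]'; python3 t.py
```

```text
clock: 11.7
position: [0.6237, 0.0163, 0.1182]
tcp_rot: [-0.0, 0.522, 0.853, 0.0]
ft_force: [-0.9, 2.0, -0.1]
grip_width: 0.004
finger_force: 0.7
[ 0.0003 -0.0739]
t 11.7 pos [0.624 0.016 0.118] yaw 117.1 F [-0.9  2.  -0.1] units [-0.429 -0.005  1.016] spin 0.001
592 angle from pts [-3.13  2.4   2.44] [[-0.149  0.012]
 [ 0.002  0.159]]
```

```bash
python3 -m inch '[[-0.047,0,0.06,0,1],[-0.047,0,0.06,0,1],[-0.047,0,0.06,0,1],[-0.047,0,0.06,0,1],[-0.033,0,0.07,0,1],[-0.033,0,0.07,0,1],[-0.033,0,0.07,0,1],[-0.033,0,0.07,0,1],[-0.02,0,0.073,0,1],[-0.02,0,0.073,0,1],[-0.02,0,0.073,0,1],[-0.02,0,0.073,0,1],[-0.009,0,0.06,0,1],[-0.009,0,0.05,0,1],[0,0,0.04,0,1],[0,0,0.03,0,1]]'; python3 t.py
```

```text
clock: 13.35
position: [0.638, -0.0115, 0.0441]
tcp_rot: [0.0, 0.521, 0.853, -0.0]
ft_force: [-0.3, -0.3, 0.1]
grip_width: 0.007
finger_force: 0.5
[ 0.0004 -0.1051]
t 13.35 pos [ 0.638 -0.012  0.044] yaw 117.1 F [-0.3 -0.3  0.1] units [-0.012 -0.005  0.027] spin 0.001
1407 angle from pts [0.85 2.62 3.13] [[-0.143  0.013]
 [ 0.002  0.127]]
```

```bash
python3 -m inch '[[0,0,0.015,0,1],[0,0,0.015,0,1],[0,0,0,0,1]]'; python3 -m inch '[[0,0,0.015,0,1],[0,0,0,0,1]]'
```

```text
clock: 13.7
position: [0.6379, -0.0115, 0.0424]
tcp_rot: [-0.0, 0.521, 0.853, -0.0]
ft_force: [-1.9, -0.5, 4.7]
grip_width: 0.004
finger_force: 2.0
clock: 13.9
position: [0.638, -0.0115, 0.0424]
tcp_rot: [-0.0, 0.521, 0.853, -0.0]
ft_force: [-5.8, -0.1, 12.1]
grip_width: 0.005
finger_force: 6.0
```

The height holds while the force climbs, so it's at the stop. One firmer press, then lift clear.

```bash
python3 -m inch '[[0,0,0.02,0,1],[0,0,0.01,0,1],[0,0,0,0,1]]'; python3 -m inch '[[0,0,-0.1,0,1],[0,0,-0.3,0,1],[0,0,-0.6,0,1],[0,0,-0.6,0,1],[0,0,-0.6,0,1],[0.5,0,0,0,1],[0.5,0,0,0,1],[0.5,0,0,0,1],[0.5,0,0,0,1],[0.5,0,0,0,1],[0,0,0,0,1],[0,0,0,0,1],[0,0,0,0,1]]'
python3 - <<'E'
from h import *
c=capture('scene');P=cloud(c);f=c['frame']
cv2.imwrite('pics/end.png',cv2.resize(f[110:270,180:420],(800,533),interpolation=cv2.INTER_CUBIC))
fq=fix(P);z=P[...,2]
for a,b in((-.04,-.02),(-.13,-.11),(-.16,-.146)):
    k=(abs(fq[...,0])<.08)&(fq[...,1]>a)&(fq[...,1]<b);print(a,b,k.sum(),np.percentile(z[k],[10,50,90]).round(4))
print(arm.read_state()['ft_force'])
E
```

```text
clock: 14.2
position: [0.638, -0.0115, 0.0422]
tcp_rot: [-0.0, 0.521, 0.853, -0.0]
ft_force: [-13.1, 0.3, 27.2]
grip_width: 0.007
finger_force: 13.6
clock: 15.5
position: [0.553, 0.1548, 0.2037]
tcp_rot: [0.0, 0.522, 0.853, 0.0]
ft_force: [0.1, -0.4, 0.1]
grip_width: 0.003
finger_force: 0.0
-0.04 -0.02 437 [0.0139 0.016  0.0182]
-0.13 -0.11 474 [0.0138 0.016  0.0183]
-0.16 -0.146 337 [0.0068 0.0092 0.0114]
[-0.18981646 -0.46064031 -0.43874928]
```

View pics/end.png

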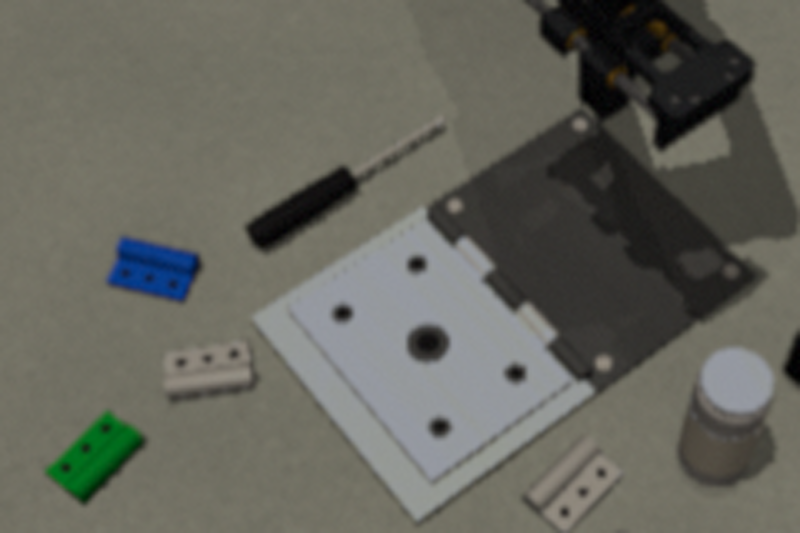

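The template lies flat on the door sample: its top reads 16 mm both near the spine and near the free edge. The bracket is flat on the bench at (208,370), the other items are in place and the hand is clear.

```bash
python3 -c "
from workcell import arm
print(arm.job_done())"
```

```text
the job is handed in; nothing more can be done
None
```

The job is handed in at about 15.5 s: the bracket lies flat on the bench, the template lies flat on the door sample, the spare, screwdriver, can and tape look undisturbed, and the hand is clear; the highest fingertip force I read was about 60 N, at first contact with the template.

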